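# Clamp an offcut in the drilling jig

## Robot

A 6-joint arm with a two-finger parallel gripper is mounted at the origin on a cart in front of the work surface, level with it; the furniture and walls round the work are solid. World frame = base frame: x ahead of the robot, y to its left, z up, the work surface at z = 0. Lengths are in m, angles in degrees, forces in N, time in s.
With the tool pointing down it reaches from about 0.4 to 0.825 m from the base axis. Payload 7 kg.
Tool frame: the origin (TCP) lies between the finger pads; the fingertips stand 19 mm ahead of it and the grasp point (between the pads) is the TCP; x points along the fingers, y is the direction in which the jaws open and shut, and the axes are right-handed (so a half turn about x gives the same grasp; the last joint's range is limited). The gripper opens to 88 mm and grips with 3 to 60 N. Pads are 19 mm wide; open, the fingers measure 130 mm over their backs; the gripper's body (78 mm by 193 mm) begins 47 mm behind the grasp point.
Start: joints at [84.861, 20.546, 0.682, 0, -70.136, -16.507], TCP at [0.249, 0.627, 0.246] pointing down, gripper open.
Joint ranges: [-176.03, 176.03], [-82.01, 121.73], [-58.28, 71.71], [-173.87, 95.51], [-174.79, -0.11], [-173.66, 173.66]. Speed limits (degrees/s): [136.94, 136.94, 172.46, 180, 180, 180].

## Interface

Orientations are given as [roll, pitch, yaw] about the fixed x, y, z axes, in that order (R = Rz(yaw) Ry(pitch) Rx(roll)).
In Python, from plant import r gives the robot as it stands.
- The arm moves only by the tool send_rows, never from a script. Its argument "plan" is a list of rows, each a list of 2 entries, a list of its own where there are three numbers: the shift along the tool's x, y, z scaled (see below), then the turn, a rotation vector about the tool's x, y, z scaled (see below). A call has exactly 5 rows; each row is the pose to reach, as a shift and turn from the pose measured when the call began, along the tool's axes at that moment; what a row does not reach only later rows make up. The controller multiplies each number of a shift by 0.15 m and each number of a turn by pi/4 rad. A row lasts 1/10 s, in which the tool goes at most 50 mm and 8.59 degrees, less where a joint would pass 70% of its speed; a pose out of reach is approached as far as the arm can. A call with a number of a shift or a turn outside -1 to 1 is refused whole. A call with a gripper value outside its range is refused whole. "jaw" is the opening, from -1 (shut) to 1 (fully open), so that 0 is half open, set as the call begins (left out, the last holds). The fingers move at their own pace and stop on an object; "force" is the grip in N (left out, the last holds). Time passes only in rows, so rows that repeat a pose let the fingers close, or fill a call up. It gives the time, the measured TCP pose, the force and the opening at its end, in the units of the state.
- r.get_state(): the state, without advancing time (a new reading comes with each control period).
- r.capture(name): name is "scene" or "side" or "wrist"; returns a dict with "color" (400x640x3 uint8, red, green, blue), "range_z" (400x640 float32, m along the optical axis (not along the pixel's ray), 0 where there is no reading), "mtx" (3x3 intrinsics, pixels), "k1" (the pictures are not rectified: a ray, as slopes to the right and down, at radius r is drawn at 1 + k1 r^2 times it, then the intrinsics apply), "pose" (4x4, takes a point from camera to world coordinates). Camera axes: x right, y down, z forward; pixel columns grow to the right and rows downward; lengths in m; the calibration is good to about 2 mm. A picture is of the moment at which its call begins.
- r.close_job(): hands the job in, once; it reports no verdict.
Trained networks look in a picture, given as the dict that the camera call returned (one of the last four; its "shot" number tells which), for a name from the list of things; names that differ only in an ending like _2 or _b are one class to them, and where a whole thing is asked for, a point or a joint stands for the part that bears it (a point fixed in the world has none). Each returns a list of dicts, best first, with "score" (0 to 1); they miss things now and then, are a little off and sometimes report something else, mostly with a low value. They report only what shows in the picture. A call takes as long as a camera call.
- r.find_in(picture, target): "uv" ([column, row] in pixels, amid what is visible of it).
- r.trace(picture, target): "mask" (400x640 bool, what is visible of it) and "uv" ([column, row] in pixels, amid what is visible of it).
The state is a dict: "time_s": time; "joints": joint angles; "qd": joint speeds; "joint_torque": joint torques, N m; "tcp_pos": TCP position; "eef_rot": TCP orientation; "contact_force": force on the tool from outside, world axes, zero at the start; "moment": the same for the moment, N m; "gripper_width": finger opening in m.
Only numpy, scipy, OpenCV 4.12 (cv2) and the standard library are available. Lean on these libraries where they do the work, as an engineer would, in place of code of your own. Each camera call takes 0.05 s, during which the arm holds its last target. There are 200 camera calls.

## Task

Load the loose pine offcut into the drilling jig: flat on the plywood plate, its long side snug against the wooden side rail, then pushed home along the rail until its end bears firmly on the aluminium end stop for a moment, but not so hard that the stop loses its setting. Then press the red handle of the toggle clamp down over centre until it is fully home on its stop and the pad holds the offcut, without forcing it hard. Leave the tape measure, the pencil and the roll of masking tape where they are.

Things in the scene. Friction and masses are not known exactly. Their poses are not given: they have to be found in the camera images.
- block_centre (a point): centre of the loose pine offcut, a plain block 45 x 90 x 45 mm along its own x, y, z (y is the long axis; either end may go first), 0.1 to 0.17 kg. It lies flat on the bench, right of the jig
- block: the same pine offcut; origin at the centre of its underside
- jig: the fixed jig: a 12 mm plywood plate (jig x -65 to +90 mm, y -35 to +175 mm) with rail, stop and clamp. Origin at the plate's underside, z up. Offcut seated against the rail, long axis along jig x: centre at jig y = 0, z = 34.5 mm. The clamp stands on a wood riser (jig y 91 to 169 mm, x within 25 mm, 42 mm high over the bench); its side plates reach 90 mm high
- side_rail: dark wood rail fixed on the plate, 70 mm long along jig x, 14 mm thick, 14 mm high over the plate (grip the offcut above it). Origin at the foot of its face, mid-length; its face looks to jig -y and lies at jig y = +22.5 mm
- end_stop: aluminium stop on the plate, 40 mm wide, 16 mm high over the plate, its black thumb nut no higher, 22 mm behind the face; its setting along jig x differs by up to 8 mm each time. Origin at the foot of its face on the plate; the face looks to jig -x. It is locked by friction and slips when pushed hard (40 N). The offcut's centre is 45 mm from its face when they touch
- clamp_handle (a joint): angle of the clamp's handle: 0 open (74 degrees above level), grows as it is pressed down; 1.08 is dead centre, 1.17 home on its stop (7 degrees above level). It moves stiffly and stays where it is left (about 5 N at the grip); the pad meets the offcut at about 0.8, the push then rises to roughly 10 N and falls again at dead centre; past it the handle must be pushed on to the hard stop
- red_grip: red round grip of the handle, 19 mm thick, 87 mm long. Origin at its middle, 100 mm from the hinge; its y axis points along the handle away from the hinge
- clamp_hinge (a point): hinge of the handle, fixed in the jig at jig x = 0, y = 143.7 mm, z = 66.6 mm; the hinge axis runs along jig x. The handle points from it to jig +y and up, at (74 degrees minus the joint's angle) above level, and swings down to jig +y
- clamp_pad: black rubber pad, 18 mm across, sprung, on the end of the 105 mm clamp arm; origin at the middle of its pressing face. Open, the arm stands nearly upright (jig y 80 to 135 mm at its top, 200 mm high), clear of the seat; as the handle goes down it swings over the rail and the pad lands near jig x = 0, y = 0
- tape_measure: yellow tape measure lying on the bench, about 64 x 95 x 33 mm, to be left alone; origin at its underside
- pencil: red pencil lying on the bench near its front edge, 142 mm long, to be left alone
- masking_tape: roll of cream masking tape lying flat, 98 mm across, 25 mm high, to be left alone; origin at its underside

How it is judged (in metres and radians):
On the way, in this order (a step that is already met when the one before it is completed fails the run):
1. with the clamp still open, the offcut is pushed home along the rail so that it bears on the end stop (over 2 N), flat and snug in the corner (y of block_centre in the frame of jig between -0.0018 and 0.004 m and x of block_centre in the frame of end_stop between -0.0468 and -0.041 m and z of block_centre in the frame of jig between 0.032 and 0.037 m and angle between the y axis of block_centre and the x axis of jig, either way round below 0.04 rad and value of joint clamp_handle below 0.5 rad and contact force between block and end_stop above 2 N), for 0.02 s.
2. the handle is home past centre and the pad presses on the seated offcut (y of block_centre in the frame of jig between -0.0018 and 0.004 m and x of block_centre in the frame of end_stop between -0.0468 and -0.041 m and z of block_centre in the frame of jig between 0.032 and 0.037 m and angle between the y axis of block_centre and the x axis of jig, either way round below 0.04 rad and value of joint clamp_handle above 1.15 rad and contact force between clamp_pad and block above 8 N), for 0.2 s.
At the end, for the whole second after the job is handed in: the offcut is at rest, flat on the plate, within 1.8 mm of the side rail and of the end stop and parallel to the rail within 0.04 rad; the handle is past 1.15 rad (home on its stop) and the pad presses on the offcut with over 8 N (all of step 2 and linear speed of block below 0.01 m/s); the robot touches nothing.
It fails at once if the end stop is pushed off its setting (2 mm) (distance of end_stop from where it was at the start of the episode above 0.002 m).
It fails at once if the offcut is rammed against the side rail (over 60 N) (contact force between block and side_rail above 60 N).
It fails at once if the grip is pressed with over 40 N (contact force between anything else and red_grip above 40 N).
It fails at once if a bystander is moved by over 15 mm (distance of any of tape_measure, pencil, masking_tape from where it was at the start of the episode above 0.015 m).
It also fails if it takes over 72 s, if anything falls off the work surface, if the arm or the gripper's body presses on something with over 40 N, if the wrist force passes 120 N, or if a joint passes its speed limit or range.

## Working session

There is one attempt and no reset: what is moved stays moved. The work goes in short steps, Python scripts to look and compute and a tool call to move; the robot and the scene stay as the last step left them, time stands still between calls to the robot, and variables do not carry over. Pictures are saved under pics/ and viewed, about 8 in all and at most 12, crops included, and the job is handed in when it is done.

Besides the shell and the picture viewer there is one more tool, called after "Emit:" by a JSON object that holds its "fn" and its "kwargs". send_rows: Moves the arm, as the interface text tells. Its arguments: {"type":"object","properties":{"plan":{"type":"array"},"jaw":{"type":"number"},"force":{"type":"number"}},"required":["plan"]}

```bash
mkdir -p pics; ls
cat > h.py <<'E'
import numpy as np, cv2
from scipy.spatial.transform import Rotation as R
from plant import r
def pts(p,mask=None):
    K=np.array(p["mtx"]);z=p["range_z"];m=(z>0) if mask is None else (mask&(z>0))
    v,u=np.nonzero(m)
    d=cv2.undistortPoints(np.stack([u,v],1).astype(np.float64)[:,None],K,np.array([p["k1"],0,0,0.]))[:,0]
    Z=z[v,u]; c=np.c_[d*Z[:,None],Z]; T=np.array(p["pose"])
    return c@T[:3,:3].T+T[:3,3]
def save(p,n): cv2.imwrite("pics/"+n,p["color"][:,:,::-1])
def st():
    s=r.get_state(); print({k:np.round(s[k],4).tolist() for k in ("time_s","tcp_pos","eef_rot","contact_force","gripper_width","joints")}); return s
E
python3 - <<'E'
from h import *
st()
for n in("scene","side"):
    p=r.capture(n); save(p,n+"0.png"); print(n,np.round(p["pose"],3).tolist(),p["k1"],np.round(p["mtx"],1).tolist())
    for t in("block","jig","side_rail","end_stop","red_grip","clamp_pad","tape_measure","pencil","masking_tape"):
        d=r.trace(p,t)
        if d:
            w=pts(p,d[0]["mask"]); print(t,round(d[0]["score"],2),np.round(d[0]["uv"]),len(w),np.round(np.median(w,0),3) if len(w) else "",np.round(np.percentile(w,[2,98],0),3).tolist() if len(w) else "")
        else: print(t,None)
E
```

```text
pics
{'time_s': 0.0, 'tcp_pos': [0.2489, 0.627, 0.2446], 'eef_rot': [95.4554, 89.9056, -106.1981], 'contact_force': [-0.1524, 0.1782, 0.4807], 'gripper_width': 0.0881, 'joints': [84.8599, 20.5904, 0.6337, -0.0192, -70.1359, -16.5068]}
scene [[0.666, -0.315, 0.676, -0.104], [-0.746, -0.277, 0.606, -0.872], [-0.004, -0.908, -0.419, 0.53], [0.0, 0.0, 0.0, 1.0]] -0.10598727602376247 [[418.4, 0.0, 321.9], [0.0, 418.4, 197.4], [0.0, 0.0, 1.0]]
block 0.87 [366. 263.] 703 [ 0.503 -0.443  0.042] [[0.485, -0.475, 0.003], [0.54, -0.406, 0.046]]
jig None
side_rail 0.6 [285. 223.] 152 [ 0.539 -0.17   0.023] [[0.507, -0.178, 0.013], [0.571, -0.16, 0.027]]
end_stop 0.59 [312. 216.] 96 [ 0.603 -0.214  0.026] [[0.596, -0.228, 0.015], [0.622, -0.191, 0.03]]
red_grip 0.58 [261. 151.] 216 [ 0.573 -0.034  0.167] [[0.567, -0.048, 0.128], [0.707, 0.142, 0.203]]
clamp_pad None
tape_measure 0.93 [393. 239.] 682 [ 0.643 -0.427  0.029] [[0.625, -0.451, 0.002], [0.689, -0.39, 0.034]]
pencil 0.54 [292. 278.] 131 [ 0.398 -0.334  0.005] [[0.391, -0.387, 0.001], [0.405, -0.267, 0.007]]
masking_tape 0.69 [424. 315.]
[... 412 characters left out ...]
57  -0.126  0.014] [[0.492, -0.241, 0.004], [0.648, -0.026, 0.193]]
side_rail 0.49 [304. 215.] 186 [ 0.539 -0.171  0.024] [[0.508, -0.179, 0.014], [0.572, -0.155, 0.029]]
end_stop 0.52 [338. 225.] 124 [ 0.613 -0.216  0.027] [[0.599, -0.229, 0.015], [0.63, -0.194, 0.032]]
red_grip None
clamp_pad 0.52 [311. 145.] 34 [ 0.561 -0.117  0.195] [[0.554, -0.124, 0.188], [0.569, -0.112, 0.201]]
tape_measure 0.92 [376. 272.] 967 [ 0.661 -0.433  0.031] [[0.627, -0.451, 0.003], [0.719, -0.388, 0.036]]
pencil 0.45 [315. 212.] 3248 [ 0.57  -0.125  0.014] [[0.491, -0.241, 0.002], [0.647, -0.02, 0.194]]
masking_tape 0.79 [284. 348.] 1436 [ 0.449 -0.59   0.02 ] [[0.406, -0.626, 0.001], [0.495, -0.535, 0.027]]
```

Run:
```python
from h import *
W=[]
for n in("scene","side"):
    p=r.capture(n); w=pts(p); W.append(w)
    d=r.trace(p,"block")[0]["mask"]; b=pts(p,d)
    t=b[(b[:,2]>0.04)]; print(n,"block",cv2.minAreaRect((t[:,:2]*1000).astype(np.float32)), np.median(t[:,2]))
w=W[1]
s=w[(abs(w[:,2]-.012)<.005)&(w[:,0]>.45)&(w[:,0]<.7)&(w[:,1]>-.27)&(w[:,1]<.05)]
print("plate",cv2.minAreaRect((s[:,:2]*1000).astype(np.float32)),len(s))
# top-down height map
A=np.vstack(W); im=np.zeros((500,350),np.float32)
u=((A[:,0]-.4)*1000).astype(int); v=((.1-A[:,1])*1000).astype(int)
ok=(u>=0)&(u<350)&(v>=0)&(v<500); np.maximum.at(im,(v[ok],u[ok]),np.clip(A[ok,2]*2500,0,255))
a=cv2.imread("pics/scene0.png");b=cv2.imread("pics/side0.png")
cv2.imwrite("pics/a.png",np.vstack([cv2.resize(a[100:380,200:520],(800,700))[:400],cv2.resize(b[80:380,180:500],(800,750))[:0]]))
cv2.imwrite("pics/b.png",b[100:400,200:450].repeat(2,0).repeat(2,1))
cv2.imwrite("pics/top.png",cv2.applyColorMap(im.astype(np.uint8),cv2.COLORMAP_JET))
```

```text
scene block ((517.0199584960938, -445.266845703125), (77.54327392578125, 45.13209533691406), 73.07669830322266) 0.04412701654064177
side block ((516.9458618164062, -452.3860778808594), (92.66450500488281, 45.71687316894531), 71.76116943359375) 0.045578484973447964
plate ((572.437744140625, -131.17861938476562), (218.7335205078125, 154.6688232421875), 79.9770736694336) 1960
```

View pics/b.png

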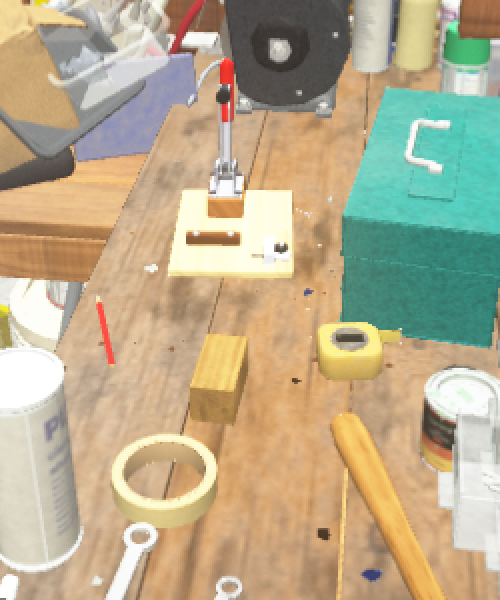

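View pics/scene0.png

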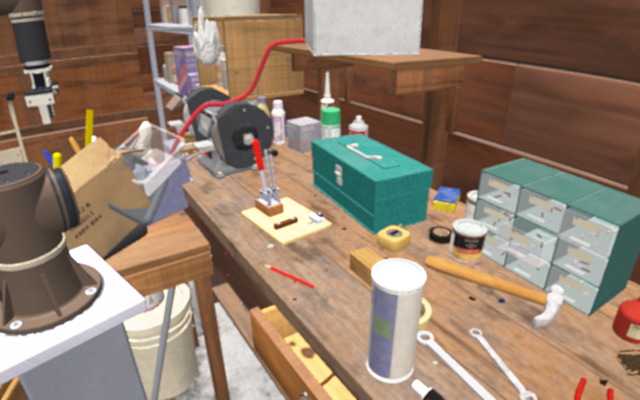

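```bash
cat >> h.py <<'E'
def tgt(yaw): # tool x down, tool y heading yaw (deg)
    y=np.array([np.cos(np.radians(yaw)),np.sin(np.radians(yaw)),0]);x=np.array([0,0,-1.]);return np.c_[x,y,np.cross(x,y)]
def cur():
    s=r.get_state(); return np.array(s["tcp_pos"]),R.from_euler("xyz",s["eef_rot"],degrees=True).as_matrix()
def heading(M): return np.degrees(np.arctan2(M[1,1],M[0,1]))
def plan(wps,start=None):
    """wps: list of (pos,yaw or None). one line per call: end shift & turn, scaled"""
    p,M=start or cur(); print("heading",heading(M).round(1))
    yaw=heading(M)
    for q,y in wps:
        y=yaw if y is None else y; N=tgt(y)
        sh=M.T@(np.array(q)-p)/.15; t=R.from_matrix(M.T@N).as_rotvec()/(np.pi/4)
        print("->",q,y,"shift",sh.round(3).tolist(),"turn",t.round(3).tolist())
        p,M,yaw=np.array(q),N,y
E
python3 - <<'E'
from h import *
p,M=cur(); print(M.round(3)); 
plan([([.30,.57,.36],None),([.40,.43,.36],None),([.47,.29,.36],None),([.51,.145,.36],None),([.53,0.0,.36],None),([.53,-.12,.36],None)])
E
```

```text
[[-0.    -0.369 -0.929]
 [-0.    -0.929  0.369]
 [-1.     0.    -0.   ]]
heading -111.6
-> [0.3, 0.57, 0.36] -111.64850558334388 shift [-0.763, 0.23, -0.457] turn [0.0, -0.0, -0.0]
-> [0.4, 0.43, 0.36] -111.64850558334388 shift [0.0, 0.622, -0.964] turn [0.0, 0.0, 0.0]
-> [0.47, 0.29, 0.36] -111.64850558334388 shift [0.0, 0.695, -0.778] turn [0.0, 0.0, 0.0]
-> [0.51, 0.145, 0.36] -111.64850558334388 shift [0.0, 0.8, -0.604] turn [0.0, 0.0, 0.0]
-> [0.53, 0.0, 0.36] -111.64850558334388 shift [0.0, 0.849, -0.481] turn [0.0, 0.0, 0.0]
-> [0.53, -0.12, 0.36] -111.64850558334388 shift [0.0, 0.744, -0.295] turn [0.0, 0.0, 0.0]
```

View pics/top.png

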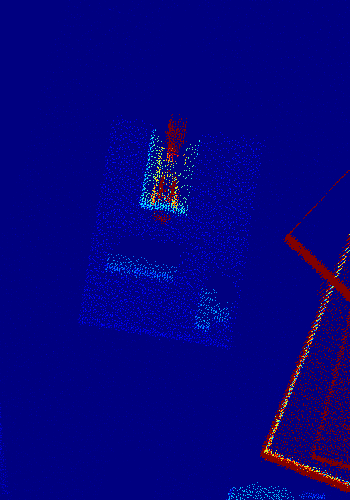

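Run:
```python
from h import *
A=np.vstack([pts(r.capture(n)) for n in("scene","side")])
for y in np.arange(.7,-.7,-.1):
    print(round(y,1),[round(float(A[(A[:,0]>x)&(A[:,0]<x+.1)&(A[:,1]>y-.1)&(A[:,1]<y)&(A[:,2]<.8),2].max(initial=-9)),2) for x in np.arange(.1,.9,.1)])
a=-111.6
plan([([.32,.58,.42],a),([.41,.43,.42],a-20),([.47,.29,.42],a-40),([.51,.145,.42],a-60),([.53,0.0,.42],a-80),([.53,-.14,.42],162)])
```

```text
0.7 [0.58, 0.59, 0.39, -9.0, -9.0, -9.0, -0.8, 0.4]
0.6 [0.6, 0.59, 0.26, -9.0, 0.17, 0.25, 0.26, 0.26]
0.5 [-0.43, 0.14, 0.26, -0.43, 0.17, 0.25, 0.26, 0.25]
0.4 [0.2, 0.17, 0.18, 0.21, 0.2, 0.24, 0.24, 0.19]
0.3 [0.19, 0.22, 0.19, 0.19, 0.25, 0.26, 0.3, 0.42]
0.2 [0.14, 0.15, 0.11, 0.0, 0.25, 0.26, 0.26, 0.43]
0.1 [0.26, -0.09, -0.09, 0.0, 0.01, 0.01, 0.01, 0.55]
0.0 [0.26, -9.0, -9.0, 0.01, 0.21, 0.02, 0.55, 0.55]
-0.1 [0.0, -9.0, 0.0, 0.02, 0.2, 0.55, 0.55, 0.17]
-0.2 [-9.0, -9.0, 0.01, 0.02, 0.03, 0.15, 0.55, 0.56]
-0.3 [-9.0, -0.05, 0.01, 0.01, 0.0, 0.15, 0.42, 0.56]
-0.4 [-9.0, -0.04, 0.0, 0.05, 0.05, 0.04, 0.15, 0.42]
-0.5 [-9.0, 0.0, 0.19, 0.03, 0.05, 0.08, 0.2, 0.2]
-0.6 [-9.0, 0.18, 0.19, 0.03, 0.01, 0.13, 0.2, 0.2]
heading -111.6
-> [0.32, 0.58, 0.42] -111.6 shift [-1.163, 0.119, -0.557] turn [-0.001, -0.0, -0.0]
-> [0.41, 0.43, 0.42] -131.6 shift [0.0, 0.709, -0.926] turn [0.444, 0.0, 0.0]
-> [0.47, 0.29, 0.42] -151.6 shift [0.0, 0.432, -0.919] turn [0.444, 0.0, 0.0]
-> [0.51, 0.145, 0.42] -171.6 shift [0.0, 0.225, -0.977] turn [0.444, 0.0, 0.0]
-> [0.53, 0.0, 0.42] -191.6 shift [0.0, 0.009, -0.976] turn [0.444, 0.0, 0.0]
-> [0.53, -0.14, 0.42] 162 shift [0.0, -0.188, -0.914] turn [0.142, 0.0, 0.0]
```

Emit:
{"fn": "send_rows", "kwargs": {"plan": [[[-0.93, 0.12, -0.56], [0, 0, 0]], [[-0.93, 0.12, -0.56], [0, 0, 0]], [[-0.93, 0.12, -0.56], [0, 0, 0]], [[-0.93, 0.12, -0.56], [0, 0, 0]], [[-0.93, 0.12, -0.56], [0, 0, 0]]], "jaw": 1}}

```text
time_s: 1.8
tcp_pos: [0.3219, 0.5796, 0.3883]
eef_rot: [-87.6, 89.7, 70.7]
contact_force: [-0.4, -0.1, -0.4]
gripper_width: 0.0875
```

Emit:
{"fn": "send_rows", "kwargs": {"plan": [[[0, 0.18, -0.23], [0.11, 0, 0]], [[0, 0.36, -0.46], [0.22, 0, 0]], [[0, 0.54, -0.7], [0.33, 0, 0]], [[0, 0.71, -0.93], [0.444, 0, 0]], [[0, 0.71, -0.93], [0.444, 0, 0]]]}}

```text
time_s: 2.3
tcp_pos: [0.4132, 0.4255, 0.3871]
eef_rot: [-66.0, 89.8, 71.9]
contact_force: [0.3, 0.9, 0.9]
gripper_width: 0.0878
```

Emit:
{"fn": "send_rows", "kwargs": {"plan": [[[0, 0.11, -0.23], [0.11, 0, 0]], [[0, 0.22, -0.46], [0.22, 0, 0]], [[0, 0.33, -0.7], [0.33, 0, 0]], [[0, 0.43, -0.92], [0.444, 0, 0]], [[0, 0.43, -0.92], [0.444, 0, 0]]]}}

```text
time_s: 2.8
tcp_pos: [0.4728, 0.2825, 0.3858]
eef_rot: [-34.6, 89.8, 83.0]
contact_force: [-0.6, 0.3, -0.0]
gripper_width: 0.0877
```

Emit:
{"fn": "send_rows", "kwargs": {"plan": [[[0, 0.06, -0.25], [0.11, 0, 0]], [[0, 0.12, -0.5], [0.22, 0, 0]], [[0, 0.18, -0.75], [0.33, 0, 0]], [[0, 0.22, -0.98], [0.444, 0, 0]], [[0, 0.22, -0.98], [0.444, 0, 0]]]}}

```text
time_s: 3.3
tcp_pos: [0.5121, 0.135, 0.3843]
eef_rot: [22.4, 89.9, 119.9]
contact_force: [0.3, 0.6, 0.2]
gripper_width: 0.0875
```

Emit:
{"fn": "send_rows", "kwargs": {"plan": [[[0, 0, -0.25], [0.11, 0, 0]], [[0, 0, -0.5], [0.22, 0, 0]], [[0, 0, -0.75], [0.33, 0, 0]], [[0, 0, -0.95], [0.444, 0, 0]], [[0, 0, -0.95], [0.444, 0, 0]]]}}

```text
time_s: 3.8
tcp_pos: [0.5306, -0.0077, 0.3829]
eef_rot: [79.2, 89.8, 156.4]
contact_force: [1.2, 1.3, 0.4]
gripper_width: 0.0875
```

Emit:
{"fn": "send_rows", "kwargs": {"plan": [[[0, -0.05, -0.25], [0.03, 0, 0]], [[0, -0.1, -0.5], [0.07, 0, 0]], [[0, -0.15, -0.75], [0.1, 0, 0]], [[0, -0.19, -0.95], [0.14, 0, 0]], [[0, -0.19, -0.95], [0.14, 0, 0]]]}}

```text
time_s: 4.3
tcp_pos: [0.5269, -0.1542, 0.3813]
eef_rot: [95.1, 89.7, 166.0]
contact_force: [-0.4, 0.6, 0.2]
gripper_width: 0.0875
```

Run:
```python
from h import *
s=st(); print(heading(cur()[1]))
p=r.capture("wrist"); save(p,"w1.png"); print(np.round(p["pose"],3).tolist())
w=pts(p)
for t in("side_rail","end_stop","jig","block"):
    d=r.trace(p,t)
    if d:
        m=d[0]["mask"]; q=pts(p,m); print(t,round(d[0]["score"],2),np.round(d[0]["uv"]),len(q),np.round(np.median(q,0),3),cv2.minAreaRect((q[:,:2]*1000).astype(np.float32)))
s=w[(abs(w[:,2]-.012)<.004)]; print("plate",cv2.minAreaRect((s[:,:2]*1000).astype(np.float32)),len(s))
```

```text
{'time_s': 4.3, 'tcp_pos': [0.5269, -0.1542, 0.3813], 'eef_rot': [95.1243, 89.7127, 166.0098], 'contact_force': [-0.3641, 0.6212, 0.17], 'gripper_width': 0.0875, 'joints': [4.0724, 5.3739, -1.6982, -0.0897, -83.201, -23.1761]}
160.88536971584594
[[-0.945, 0.314, 0.09, 0.502], [0.327, 0.904, 0.275, -0.229], [0.005, 0.29, -0.957, 0.521], [0.0, 0.0, 0.0, 1.0]]
side_rail 0.81 [304. 154.] 375 [ 0.54  -0.167  0.026] ((540.3018798828125, -165.24562072753906), (17.46186637878418, 67.95488739013672), 82.37825775146484)
end_stop 0.95 [254. 146.] 403 [ 0.61  -0.209  0.028] ((615.050537109375, -207.7100372314453), (42.98213195800781, 32.07684326171875), 80.60399627685547)
jig 0.69 [303. 179.] 11290 [ 0.566 -0.133  0.013] ((580.037109375, -89.42739868164062), (296.38232421875, 160.56236267089844), 80.16868591308594)
plate ((533.1009521484375, -230.23345947265625), (430.5167236328125, 1218.9345703125), 76.2380599975586) 12988
```

View pics/w1.png

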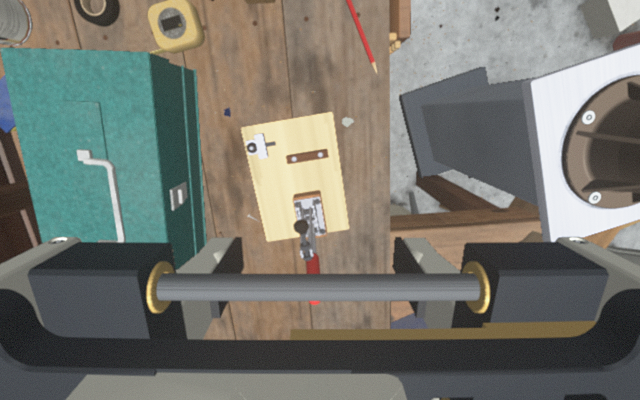

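```bash
cat >> h.py <<'E'
def ray(p,uv,z):
    d=cv2.undistortPoints(np.array(uv,float).reshape(-1,1,2),np.array(p["mtx"]),np.array([p["k1"],0,0,0.]))[:,0]
    T=np.array(p["pose"]); v=np.c_[d,np.ones(len(d))]@T[:3,:3].T; o=T[:3,3]
    return o+v*((z-o[2])/v[:,2])[:,None]
E
python3 - <<'E'
from h import *
p=r.capture("wrist"); hsv=cv2.cvtColor(p["color"],cv2.COLOR_RGB2HSV)
print(hsv[185,270],hsv[190,335],hsv[130,300],hsv[100,300])
m=((hsv[:,:,2]>190)&(hsv[:,:,1]>40)&(hsv[:,:,1]<140)).astype(np.uint8)
m[:, :230]=0;m[:,365:]=0;m[:100]=0;m[250:]=0
n,l,s,_=cv2.connectedComponentsWithStats(m); k=1+np.argmax(s[1:,4]); c=cv2.findContours((l==k).astype(np.uint8),cv2.RETR_EXTERNAL,cv2.CHAIN_APPROX_NONE)[0][0]
h=cv2.convexHull(c)[:,0]; q=ray(p,h,.012)[:,:2]*1000
rc=cv2.minAreaRect(q.astype(np.float32)); print(rc)
# lines by rail end-view fit
for t,z in(("side_rail",.026),("end_stop",.028)):
    mm=r.trace(p,t)[0]["mask"].astype(np.uint8); cc=cv2.findContours(mm,cv2.RETR_EXTERNAL,cv2.CHAIN_APPROX_NONE)[0]; cc=max(cc,key=len)[:,0]
    print(t,cv2.minAreaRect((ray(p,cc,z)[:,:2]*1000).astype(np.float32)))
a=rc[2]-90 if rc[1][0]>rc[1][1] else rc[2]
if a>45:a-=90
R2=R.from_euler("z",a,degrees=True).as_matrix(); o=np.r_[rc[0],12]/1000-R2@[.0125,.07,.012]; print("jig yaw",a,"origin",o)
W=pts(p,r.trace(p,"end_stop")[0]["mask"]); J=(W-o)@R2; J=J[J[:,2]>.02]
print("stop x pct",np.percentile(J[:,0],[1,5,25,50,95]),"y",np.percentile(J[:,1],[2,98]))
W=pts(p,r.trace(p,"side_rail")[0]["mask"]); J=(W-o)@R2;J=J[J[:,2]>.018]
print("rail x",np.percentile(J[:,0],[2,98]),"y",np.percentile(J[:,1],[2,10,50,90,98]),"slope",np.degrees(np.polyfit(J[:,0],J[:,1],1)[0]))
E
```

```text
[ 24  58 240] [ 24  56 240] [ 24  61 236] [ 14  60 156]
((571.1715698242188, -130.25872802734375), (210.1841583251953, 155.41563415527344), 80.24267578125)
side_rail ((540.5345458984375, -166.8429412841797), (15.387701988220215, 69.05482482910156), 79.22220611572266)
end_stop ((613.170654296875, -208.38880920410156), (38.679054260253906, 32.9384765625), 84.66771697998047)
jig yaw -9.75732421875 origin [ 0.54698911 -0.19712769  0.        ]
stop x pct [0.05346992 0.05367619 0.0573709  0.06291418 0.08001145] y [-0.01854416  0.0173184 ]
rail x [-0.04459059  0.02136297] y [0.02258715 0.02329379 0.0288764  0.03481255 0.03599374] slope -0.3944152890031376
```

Run:
```python
from h import *
plan([([.52,-.3,.29],161.8),([.511,-.44,.18],161.8),([.5114,-.469,.10],161.8),([.5114,-.469,.036],161.8)])
```

```text
heading 161.0
-> [0.52, -0.3, 0.29] 161.8 shift [0.617, -0.278, -0.946] turn [-0.017, 0.001, -0.004]
-> [0.511, -0.44, 0.18] 161.8 shift [0.733, -0.235, -0.905] turn [0.0, 0.0, 0.0]
-> [0.5114, -0.469, 0.1] 161.8 shift [0.533, -0.063, -0.183] turn [0.0, 0.0, 0.0]
-> [0.5114, -0.469, 0.036] 161.8 shift [0.427, 0.0, 0.0] turn [0.0, 0.0, 0.0]
```

Emit:
{"fn": "send_rows", "kwargs": {"plan": [[[0.15, -0.07, -0.24], [0, 0, 0]], [[0.31, -0.14, -0.47], [-0.01, 0, 0]], [[0.46, -0.21, -0.71], [-0.01, 0, 0]], [[0.617, -0.278, -0.946], [-0.017, 0.001, -0.004]], [[0.617, -0.278, -0.946], [-0.017, 0.001, -0.004]]]}}

```text
time_s: 5.3
tcp_pos: [0.518, -0.3023, 0.2857]
eef_rot: [95.0, 89.6, 166.6]
contact_force: [-0.3, 0.7, -1.1]
gripper_width: 0.0877
```

Emit:
{"fn": "send_rows", "kwargs": {"plan": [[[0.18, -0.06, -0.23], [0, 0, 0]], [[0.37, -0.12, -0.45], [0, 0, 0]], [[0.55, -0.18, -0.68], [0, 0, 0]], [[0.733, -0.235, -0.905], [0, 0, 0]], [[0.733, -0.235, -0.905], [0, 0, 0]]]}}

```text
time_s: 5.8
tcp_pos: [0.5057, -0.4437, 0.1705]
eef_rot: [86.5, 89.2, 157.9]
contact_force: [-0.1, 0.4, -0.0]
gripper_width: 0.0878
```

Run:
```python
from h import *
st()
p=r.capture("side"); d=r.trace(p,"block")
if d:
    b=pts(p,d[0]["mask"]); t=b[(b[:,2]>.04)&(b[:,2]<.05)]; print(len(t),cv2.minAreaRect((t[:,:2]*1000).astype(np.float32)))
plan([([.5114,-.469,.10],161.8),([.5114,-.469,.036],161.8)])
```

```text
{'time_s': 5.8, 'tcp_pos': [0.5057, -0.4437, 0.1705], 'eef_rot': [86.4855, 89.2407, 157.917], 'contact_force': [-0.1109, 0.4443, -0.0054], 'gripper_width': 0.0878, 'joints': [-24.6769, 23.6769, -4.706, 0.0388, -62.3756, 6.0901]}
640 ((517.265380859375, -452.04541015625), (94.66251373291016, 45.27262496948242), 71.9184341430664)
heading 161.6
-> [0.5114, -0.469, 0.1] 161.8 shift [0.498, -0.083, -0.161] turn [-0.006, -0.001, -0.01]
-> [0.5114, -0.469, 0.036] 161.8 shift [0.427, 0.0, 0.0] turn [0.0, 0.0, 0.0]
```

Emit:
{"fn": "send_rows", "kwargs": {"plan": [[[0.16, -0.03, -0.05], [0, 0, -0.01]], [[0.33, -0.06, -0.11], [0, 0, -0.01]], [[0.498, -0.083, -0.161], [-0.006, 0, -0.01]], [[0.498, -0.083, -0.161], [-0.006, 0, -0.01]], [[0.498, -0.083, -0.161], [-0.006, 0, -0.01]]]}}

```text
time_s: 6.4
tcp_pos: [0.5123, -0.4685, 0.1015]
eef_rot: [-139.3, 89.9, -67.4]
contact_force: [0.6, -0.7, 0.7]
gripper_width: 0.0876
```

Emit:
{"fn": "send_rows", "kwargs": {"plan": [[[0.1, 0, 0], [0, 0, 0]], [[0.2, 0, 0], [0, 0, 0]], [[0.3, 0, 0], [0, 0, 0]], [[0.41, 0, 0], [0, 0, 0]], [[0.41, 0, 0], [0, 0, 0]]]}}

```text
time_s: 6.9
tcp_pos: [0.5106, -0.4673, 0.0367]
eef_rot: [85.1, 89.8, 156.9]
contact_force: [0.0, -0.0, -0.7]
gripper_width: 0.0875
```

Run:
```python
from h import *
st()
```

```text
{'time_s': 6.9, 'tcp_pos': [0.5106, -0.4673, 0.0367], 'eef_rot': [85.0853, 89.7694, 156.9403], 'contact_force': [0.0356, -0.0481, -0.654], 'gripper_width': 0.0875, 'joints': [-26.3685, 32.4199, -9.7069, 0.0179, -48.1033, 8.2116]}
```

Emit:
{"fn": "send_rows", "kwargs": {"plan": [[[0, 0, 0], [0, 0, 0]], [[0, 0, 0], [0, 0, 0]], [[0, 0, 0], [0, 0, 0]], [[0, 0, 0], [0, 0, 0]], [[0, 0, 0], [0, 0, 0]]], "jaw": -0.3, "force": 25}}

```text
time_s: 7.4
tcp_pos: [0.5108, -0.4674, 0.0372]
eef_rot: [87.3, 89.8, 159.2]
contact_force: [-0.9, 0.0, -0.0]
gripper_width: 0.0532
```

Emit:
{"fn": "send_rows", "kwargs": {"plan": [[[0, 0, 0], [0, 0, 0]], [[0, 0, 0], [0, 0, 0]], [[-0.1, 0, 0], [0, 0, 0]], [[-0.2, 0, 0], [0, 0, 0]], [[-0.3, 0, 0], [0, 0, 0]]]}}

```text
time_s: 7.9
tcp_pos: [0.5112, -0.4677, 0.0841]
eef_rot: [94.1, 89.9, 166.0]
contact_force: [0.5, 0.4, -0.7]
gripper_width: 0.0452
```

```bash
cat >> h.py <<'E'
JY=-9.9; JO=np.array([.547,-.1971,0]); JR=R.from_euler("z",JY,degrees=True).as_matrix()
def j2w(x,y,z): return (JO+JR@[x,y,z]).round(4).tolist()
def w2j(p): return JR.T@(np.array(p)-JO)
E
python3 - <<'E'
from h import *
st(); 
plan([([.507,-.40,.12],121),(j2w(-.055,-.10,.12),80.1),(j2w(-.055,-.022,.075),80.1),(j2w(-.055,-.022,.0495),80.1)])
E
```

```text
{'time_s': 7.9, 'tcp_pos': [0.5112, -0.4677, 0.0841], 'eef_rot': [94.1409, 89.8723, 166.0009], 'contact_force': [0.4745, 0.4483, -0.6844], 'gripper_width': 0.0452, 'joints': [-26.37, 29.5184, -7.5183, 0.0342, -53.0881, 8.2094]}
heading 161.9
-> [0.507, -0.4, 0.12] 121 shift [-0.239, 0.168, 0.42] turn [0.908, -0.001, -0.003]
-> [0.4756, -0.2862, 0.12] 80.1 shift [0.0, 0.758, 0.211] turn [0.909, 0.0, 0.0]
-> [0.489, -0.2093, 0.075] 80.1 shift [0.3, 0.52, -0.0] turn [0.0, 0.0, 0.0]
-> [0.489, -0.2093, 0.0495] 80.1 shift [0.17, 0.0, 0.0] turn [0.0, 0.0, 0.0]
```

Emit:
{"fn": "send_rows", "kwargs": {"plan": [[[-0.05, 0.03, 0.08], [0.18, 0, 0]], [[-0.1, 0.07, 0.17], [0.36, 0, 0]], [[-0.15, 0.1, 0.25], [0.54, 0, 0]], [[-0.2, 0.13, 0.33], [0.72, 0, 0]], [[-0.239, 0.168, 0.42], [0.908, 0, 0]]]}}

```text
time_s: 8.4
tcp_pos: [0.5074, -0.3999, 0.1223]
eef_rot: [-134.4, 90.0, -103.7]
contact_force: [0.7, 0.5, -1.4]
gripper_width: 0.0451
```

Emit:
{"fn": "send_rows", "kwargs": {"plan": [[[0, 0.15, 0.04], [0.18, 0, 0]], [[0, 0.3, 0.08], [0.36, 0, 0]], [[0, 0.45, 0.12], [0.54, 0, 0]], [[0, 0.6, 0.17], [0.72, 0, 0]], [[0, 0.758, 0.211], [0.909, 0, 0]]]}}

```text
time_s: 8.9
tcp_pos: [0.4769, -0.2852, 0.1238]
eef_rot: [-18.1, 89.9, -28.6]
contact_force: [-0.7, -0.1, -1.5]
gripper_width: 0.0451
```

Run:
```python
from h import *
st(); 
p=r.capture("side"); save(p,"s2.png")
d=r.trace(p,"block")
if d:
    b=pts(p,d[0]["mask"]); print(d[0]["score"],len(b),np.percentile((b-JO)@JR,[2,50,98],0).round(3).tolist())
plan([(j2w(-.055,-.022,.080),80.1),(j2w(-.055,-.022,.0495),80.1)])
cv2.imwrite("pics/s2c.png",cv2.resize(p["color"][60:300,200:460,::-1],None,fx=2.3,fy=2.3))
```

```text
{'time_s': 8.9, 'tcp_pos': [0.4769, -0.2852, 0.1238], 'eef_rot': [-18.0641, 89.8806, -28.642], 'contact_force': [-0.6869, -0.1016, -1.5198], 'gripper_width': 0.0451, 'joints': [-10.6677, 15.7401, -23.8045, 0.0479, -50.3419, -89.9406]}
0.56 627 [[-0.077, -0.126, 0.089], [-0.016, -0.121, 0.114], [0.01, -0.088, 0.134]]
heading 79.5
-> [0.489, -0.2093, 0.08] 80.1 shift [0.293, 0.505, -0.007] turn [-0.013, 0.002, -0.0]
-> [0.489, -0.2093, 0.0495] 80.1 shift [0.203, 0.0, 0.0] turn [0.0, 0.0, 0.0]
```

View pics/s2c.png

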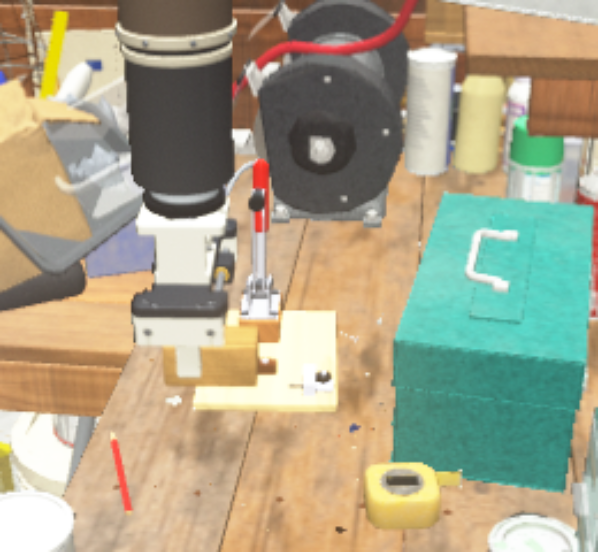

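Emit:
{"fn": "send_rows", "kwargs": {"plan": [[[0.07, 0.13, 0], [0, 0, 0]], [[0.15, 0.25, 0], [0, 0, 0]], [[0.22, 0.38, 0], [-0.01, 0, 0]], [[0.293, 0.505, -0.007], [-0.013, 0, 0]], [[0.293, 0.505, -0.007], [-0.013, 0, 0]]]}}

```text
time_s: 9.5
tcp_pos: [0.489, -0.208, 0.0799]
eef_rot: [12.3, 89.9, 2.6]
contact_force: [-0.5, -0.0, -1.3]
gripper_width: 0.0454
```

Run:
```python
from h import *
st(); 
plan([(j2w(-.055,-.022,.0495),80.1)])
```

```text
{'time_s': 9.5, 'tcp_pos': [0.489, -0.208, 0.0799], 'eef_rot': [12.2962, 89.9471, 2.5559], 'contact_force': [-0.5074, -0.0052, -1.342], 'gripper_width': 0.0454, 'joints': [-1.8908, 16.9337, -29.3998, -0.0059, -43.6137, -97.8452]}
heading 80.3
-> [0.489, -0.2093, 0.0495] 80.1 shift [0.203, -0.008, 0.001] turn [0.004, 0.001, -0.0]
```

Emit:
{"fn": "send_rows", "kwargs": {"plan": [[[0.05, -0.01, 0], [0, 0, 0]], [[0.1, -0.01, 0], [0, 0, 0]], [[0.15, -0.01, 0], [0, 0, 0]], [[0.19, -0.01, 0], [0, 0, 0]], [[0.203, -0.01, 0], [0, 0, 0]]]}}

```text
time_s: 10.0
tcp_pos: [0.4883, -0.21, 0.0493]
eef_rot: [-148.5, 90.0, -158.3]
contact_force: [-8.4, 4.2, 22.9]
gripper_width: 0.0451
```

Run:
```python
from h import *
st();
```

```text
{'time_s': 10.0, 'tcp_pos': [0.4883, -0.21, 0.0493], 'eef_rot': [-148.513, 89.9655, -158.2592], 'contact_force': [-8.3759, 4.1508, 22.9437], 'gripper_width': 0.0451, 'joints': [-2.1062, 19.4958, -30.9806, 0.0219, -39.5552, -97.6569]}
```

Emit:
{"fn": "send_rows", "kwargs": {"plan": [[[-0.01, 0, 0], [0, 0, 0]], [[-0.01, 0, 0], [0, 0, 0]], [[-0.01, 0, 0], [0, 0, 0]], [[-0.01, 0, 0], [0, 0, 0]], [[-0.01, 0, 0], [0, 0, 0]]], "jaw": 0.36}}

```text
time_s: 10.5
tcp_pos: [0.4883, -0.21, 0.0508]
eef_rot: [-143.4, 90.0, -153.1]
contact_force: [0.9, 0.1, -0.0]
gripper_width: 0.0591
```

Emit:
{"fn": "send_rows", "kwargs": {"plan": [[[-0.1, 0, 0], [0, 0, 0]], [[-0.2, 0, 0], [0, 0, 0]], [[-0.3, 0, 0], [0, 0, 0]], [[-0.4, 0, 0], [0, 0, 0]], [[-0.4, 0, 0], [0, 0, 0]]]}}

```text
time_s: 11.0
tcp_pos: [0.4897, -0.2101, 0.1128]
eef_rot: [-3.5, 89.8, -13.2]
contact_force: [0.9, 0.1, -0.0]
gripper_width: 0.0595
```

Run:
```python
from h import *
st(); 
for n in ("side","wrist"):
    p=r.capture(n); d=r.trace(p,"block")
    if d:
        b=(pts(p,d[0]["mask"])-JO)@JR; t=b[(b[:,2]>.05)&(b[:,2]<.065)]; print(n,d[0]["score"],len(t),np.median(t[:,2]),cv2.minAreaRect((t[:,:2]*1000).astype(np.float32)))
plan([(j2w(-.055,-.08,.12),125),(j2w(-.035,-.10,.06),170.1),(j2w(-.035,-.085,.035),170.1)])
```

```text
{'time_s': 11.0, 'tcp_pos': [0.4897, -0.2101, 0.1128], 'eef_rot': [-3.4953, 89.8122, -13.217], 'contact_force': [0.9358, 0.105, -0.0375], 'gripper_width': 0.0595, 'joints': [-2.1016, 14.5038, -27.3882, 0.0488, -47.9238, -97.6527]}
side 0.63 0 nan ((0.0, 0.0), (0.0, 0.0), 0.0)
wrist 0.89 5651 0.05728135648021851 ((-37.34580993652344, -22.95139503479004), (90.97715759277344, 45.11589813232422), 0.7576635479927063)
heading 80.2
-> [0.4791, -0.2665, 0.12] 125 shift [-0.066, -0.382, 0.006] turn [-0.995, -0.002, -0.0]
-> [0.4953, -0.2896, 0.06] 170.1 shift [0.4, -0.188, 0.0] turn [-1.002, 0.0, 0.0]
-> [0.4979, -0.2748, 0.035] 170.1 shift [0.167, -0.0, 0.1] turn [0.0, 0.0, 0.0]
  return _methods._mean(a, axis=axis, dtype=dtype,
  ret = ret.dtype.type(ret / rcount)
```

Run:
```python
from h import *
plan([(j2w(-.05,-.08,.12),115),(j2w(-.025,-.09,.08),148),(j2w(-.025,-.08,.040),170.1),(j2w(-.025,-.036,.040),170.1)])
```

```text
heading 80.2
-> [0.484, -0.2673, 0.12] 115 shift [-0.066, -0.382, 0.04] turn [-0.772, -0.002, -0.0]
-> [0.5069, -0.2815, 0.08] 148 shift [0.267, -0.15, 0.098] turn [-0.733, 0.0, 0.0]
-> [0.5086, -0.2716, 0.04] 170.1 shift [0.267, 0.025, 0.062] turn [-0.491, 0.0, 0.0]
-> [0.5162, -0.2283, 0.04] 170.1 shift [0.0, -0.0, 0.293] turn [0.0, 0.0, 0.0]
```

Emit:
{"fn": "send_rows", "kwargs": {"plan": [[[-0.05, -0.12, 0], [-0.15, 0, 0]], [[-0.06, -0.25, 0.02], [-0.3, 0, 0]], [[-0.066, -0.382, 0.04], [-0.5, 0, 0]], [[-0.066, -0.382, 0.04], [-0.66, 0, 0]], [[-0.066, -0.382, 0.04], [-0.772, 0, 0]]], "jaw": -1, "force": 20}}

```text
time_s: 11.7
tcp_pos: [0.4834, -0.2679, 0.1188]
eef_rot: [147.0, 89.8, 172.2]
contact_force: [-0.2, 0.0, -0.7]
gripper_width: 0.0255
```

Emit:
{"fn": "send_rows", "kwargs": {"plan": [[[0.06, -0.04, 0.02], [-0.16, 0, 0]], [[0.12, -0.08, 0.05], [-0.32, 0, 0]], [[0.18, -0.12, 0.07], [-0.48, 0, 0]], [[0.24, -0.15, 0.098], [-0.64, 0, 0]], [[0.267, -0.15, 0.098], [-0.733, 0, 0]]]}}

```text
time_s: 12.2
tcp_pos: [0.5058, -0.282, 0.0767]
eef_rot: [112.1, 89.7, 170.5]
contact_force: [-1.7, -0.1, -0.0]
gripper_width: 0.0004
```

Run:
```python
from h import *
st()
plan([(j2w(-.025,-.08,.040),170.1),(j2w(-.025,-.036,.040),170.1)])
```

```text
{'time_s': 12.2, 'tcp_pos': [0.5058, -0.282, 0.0767], 'eef_rot': [112.0734, 89.6605, 170.5281], 'contact_force': [-1.7348, -0.1378, -0.0133], 'gripper_width': 0.0004, 'joints': [-9.7997, 21.1574, -23.2078, 0.0027, -45.9742, -21.7475]}
heading 148.5
-> [0.5086, -0.2716, 0.04] 170.1 shift [0.244, 0.019, 0.069] turn [-0.481, -0.001, -0.007]
-> [0.5162, -0.2283, 0.04] 170.1 shift [0.0, -0.0, 0.293] turn [0.0, 0.0, 0.0]
```

Emit:
{"fn": "send_rows", "kwargs": {"plan": [[[0.05, 0.01, 0.01], [-0.16, 0, 0]], [[0.12, 0.02, 0.04], [-0.32, 0, -0.01]], [[0.2, 0.02, 0.069], [-0.481, 0, -0.01]], [[0.244, 0.02, 0.069], [-0.481, 0, -0.01]], [[0.244, 0.02, 0.069], [-0.481, 0, -0.01]]]}}

```text
time_s: 12.7
tcp_pos: [0.5075, -0.2714, 0.0385]
eef_rot: [138.2, 89.9, -141.9]
contact_force: [-0.5, -0.5, 0.2]
gripper_width: 0.0003
```

Emit:
{"fn": "send_rows", "kwargs": {"plan": [[[0, 0, 0.06], [0, 0, 0]], [[0, 0, 0.12], [0, 0, 0]], [[0, 0, 0.18], [0, 0, 0]], [[0, 0, 0.24], [0, 0, 0]], [[0, 0, 0.28], [0, 0, 0]]]}}

```text
time_s: 13.2
tcp_pos: [0.5152, -0.229, 0.0388]
eef_rot: [156.1, 89.9, -123.9]
contact_force: [-0.1, -1.3, 1.4]
gripper_width: 0.0009
```

```bash
cat >> h.py <<'E'
def js():
    s=r.get_state(); M=cur()[1]; print("t",s["time_s"],"tcp jig mm",(w2j(s["tcp_pos"])*1000).round(1),"F jig",(JR.T@np.array(s["contact_force"])).round(1),"toolz in jig",(JR.T@M[:,2]).round(3))
E
python3 - <<'E'
from h import *
js()
plan([(j2w(-.025,-.031,.040),170.1)])
E
```

```text
t 13.2 tcp jig mm [-25.8 -36.9  38.8] F jig [ 0.1 -1.3  1.4] toolz in jig [ 0.003  1.    -0.001]
heading 169.9
-> [0.517, -0.2233, 0.04] 170.1 shift [-0.008, -0.005, 0.04] turn [-0.004, -0.002, -0.001]
```

Emit:
{"fn": "send_rows", "kwargs": {"plan": [[[0, 0, 0.008], [0, 0, 0]], [[0, 0, 0.016], [0, 0, 0]], [[0, 0, 0.024], [0, 0, 0]], [[0, 0, 0.03], [0, 0, 0]], [[0, 0, 0.035], [0, 0, 0]]]}}

```text
time_s: 13.7
tcp_pos: [0.5161, -0.2256, 0.0393]
eef_rot: [171.8, 89.8, -108.3]
contact_force: [-1.7, -15.0, 2.4]
gripper_width: 0.0003
```

Run:
```python
from h import *
js()
```

```text
t 13.7 tcp jig mm [-25.6 -33.4  39.3] F jig [  0.9 -15.    2.4] toolz in jig [ 0.003  1.    -0.003]
```

Run:
```python
from h import *
plan([(j2w(-.06,-.062,.0405),170.1),(j2w(-.135,-.05,.040),170.1),(j2w(-.125,0,.040),170.1),(j2w(-.107,0,.040),170.1)])
```

```text
heading 169.9
-> [0.4772, -0.2479, 0.0405] 170.1 shift [-0.007, 0.229, -0.192] turn [-0.003, -0.004, -0.001]
-> [0.4054, -0.2231, 0.04] 170.1 shift [0.003, 0.5, 0.081] turn [0.0, 0.0, 0.0]
-> [0.4239, -0.1756, 0.04] 170.1 shift [0.0, -0.067, 0.333] turn [0.0, 0.0, 0.0]
-> [0.4416, -0.1787, 0.04] 170.1 shift [0.0, -0.12, -0.0] turn [0.0, 0.0, 0.0]
```

Emit:
{"fn": "send_rows", "kwargs": {"plan": [[[0, 0, -0.05], [0, 0, 0]], [[0, 0, -0.12], [0, 0, 0]], [[0, 0.08, -0.192], [0, 0, 0]], [[0, 0.16, -0.192], [0, 0, 0]], [[-0.007, 0.229, -0.192], [0, 0, 0]]]}}

```text
time_s: 14.2
tcp_pos: [0.4752, -0.2481, 0.0401]
eef_rot: [152.8, 89.8, -127.3]
contact_force: [0.4, 0.6, -0.4]
gripper_width: 0.0005
```

Emit:
{"fn": "send_rows", "kwargs": {"plan": [[[0, 0.13, 0], [0, 0, 0]], [[0, 0.26, 0], [0, 0, 0]], [[0, 0.38, 0.03], [0, 0, 0]], [[0, 0.5, 0.08], [0, 0, 0]], [[0, 0.5, 0.08], [0, 0, 0]]]}}

```text
time_s: 14.7
tcp_pos: [0.4002, -0.222, 0.0403]
eef_rot: [130.4, 89.8, -149.7]
contact_force: [1.1, 0.3, -0.3]
gripper_width: 0.0005
```

Emit:
{"fn": "send_rows", "kwargs": {"plan": [[[0, 0, 0.1], [0, 0, 0]], [[0, -0.02, 0.2], [0, 0, 0]], [[0, -0.04, 0.33], [0, 0, 0]], [[0, -0.06, 0.33], [0, 0, 0]], [[0, -0.06, 0.33], [0, 0, 0]]]}}

```text
time_s: 15.2
tcp_pos: [0.4184, -0.1747, 0.0404]
eef_rot: [137.8, 89.8, -142.3]
contact_force: [0.9, -0.4, -0.2]
gripper_width: 0.0003
```

Run:
```python
from h import *
js()
p=r.capture("side")
d=r.trace(p,"block")
if d:
    b=(pts(p,d[0]["mask"])-JO)@JR; t=b[(b[:,2]>.05)&(b[:,2]<.065)]; print(d[0]["score"],len(t),cv2.minAreaRect((t[:,:2]*1000).astype(np.float32)))
plan([(j2w(-.112,0,.040),170.1),(j2w(-.107,0,.040),170.1)])
```

```text
t 15.2 tcp jig mm [-130.6   -0.    40.4] F jig [ 0.9 -0.2 -0.2] toolz in jig [ 0.003  1.    -0.003]
0.98 411 ((-35.71961212158203, -3.195484161376953), (48.90486145019531, 90.46171569824219), 89.3537826538086)
heading 169.8
-> [0.4367, -0.1778, 0.04] 170.1 shift [0.0, -0.128, 0.005] turn [-0.006, -0.003, -0.004]
-> [0.4416, -0.1787, 0.04] 170.1 shift [0.0, -0.033, -0.0] turn [0.0, 0.0, 0.0]
```

Emit:
{"fn": "send_rows", "kwargs": {"plan": [[[0, -0.1, 0], [-0.006, 0, 0]], [[0, -0.19, 0], [-0.006, 0, 0]], [[0, -0.27, 0], [-0.006, 0, 0]], [[0, -0.34, 0], [-0.006, 0, 0]], [[0, -0.4, 0], [-0.006, 0, 0]]]}}

```text
time_s: 15.8
tcp_pos: [0.4771, -0.1861, 0.0398]
eef_rot: [124.3, 89.7, -155.6]
contact_force: [-2.6, 1.0, 3.2]
gripper_width: 0.0005
```

Run:
```python
from h import *
js()
for n in ("side","wrist"):
    p=r.capture(n)
    d=r.trace(p,"block"); e=r.trace(p,"end_stop")
    if d:
        b=(pts(p,d[0]["mask"])-JO)@JR; t=b[(b[:,2]>.05)&(b[:,2]<.065)]; print(d[0]["score"],len(t),cv2.minAreaRect((t[:,:2]*1000).astype(np.float32)))
    if e:
        J=(pts(p,e[0]["mask"])-JO)@JR; J=J[J[:,2]>.02]; print("stop",np.percentile(J[:,0],[2,5,10]))
```

```text
t 15.8 tcp jig mm [-70.8  -1.1  39.8] F jig [-2.8  0.5  3.2] toolz in jig [ 0.     1.    -0.003]
0.84 399 ((-5.135356903076172, -3.3503894805908203), (48.84914016723633, 88.73365783691406), 89.01529693603516)
stop [0.05542358 0.05564567 0.05586107]
0.89 6456 ((-4.91192626953125, -0.40925025939941406), (46.485130310058594, 88.78150939941406), 89.45881652832031)
stop [0.05203533 0.05243222 0.05294047]
```

Emit:
{"fn": "send_rows", "kwargs": {"plan": [[[0, -0.015, 0.007], [0, 0, 0]], [[0, -0.03, 0.007], [0, 0, 0]], [[0, -0.045, 0.007], [0, 0, 0]], [[0, -0.055, 0.007], [0, 0, 0]], [[0, -0.063, 0.007], [0, 0, 0]]]}}

```text
time_s: 16.6
tcp_pos: [0.4858, -0.1862, 0.0398]
eef_rot: [125.3, 89.7, -154.6]
contact_force: [-1.9, -0.0, 1.5]
gripper_width: 0.0006
```

Emit:
{"fn": "send_rows", "kwargs": {"plan": [[[0, -0.003, 0], [0, 0, 0]], [[0, -0.006, 0], [0, 0, 0]], [[0, -0.009, 0], [0, 0, 0]], [[0, -0.012, 0], [0, 0, 0]], [[0, -0.014, 0], [0, 0, 0]]]}}

```text
time_s: 17.1
tcp_pos: [0.4879, -0.1866, 0.0398]
eef_rot: [125.2, 89.7, -154.7]
contact_force: [-1.9, -0.0, 1.8]
gripper_width: 0.0006
```

Run:
```python
from h import *
js()
```

```text
t 17.1 tcp jig mm [-60.    0.2  39.8] F jig [-1.9 -0.3  1.8] toolz in jig [-0.     1.    -0.003]
```

Emit:
{"fn": "send_rows", "kwargs": {"plan": [[[0, -0.002, 0], [0, 0, 0]], [[0, -0.004, 0], [0, 0, 0]], [[0, -0.006, 0], [0, 0, 0]], [[0, -0.008, 0], [0, 0, 0]], [[0, -0.009, 0], [0, 0, 0]]]}}

```text
time_s: 17.6
tcp_pos: [0.4892, -0.1868, 0.0398]
eef_rot: [125.1, 89.7, -154.8]
contact_force: [-1.3, 1.5, 2.1]
gripper_width: 0.0007
```

Emit:
{"fn": "send_rows", "kwargs": {"plan": [[[0, -0.002, 0], [0, 0, 0]], [[0, -0.004, 0], [0, 0, 0]], [[0, -0.006, 0], [0, 0, 0]], [[0, -0.007, 0], [0, 0, 0]], [[0, -0.008, 0], [0, 0, 0]]]}}

```text
time_s: 18.1
tcp_pos: [0.4905, -0.1871, 0.0398]
eef_rot: [125.8, 89.7, -154.1]
contact_force: [-1.5, 0.3, 1.9]
gripper_width: 0.0007
```

Emit:
{"fn": "send_rows", "kwargs": {"plan": [[[0, -0.002, 0], [0, 0, 0]], [[0, -0.004, 0], [0, 0, 0]], [[0, -0.006, 0], [0, 0, 0]], [[0, -0.007, 0], [0, 0, 0]], [[0, -0.008, 0], [0, 0, 0]]]}}

```text
time_s: 18.6
tcp_pos: [0.4916, -0.1872, 0.0398]
eef_rot: [124.5, 89.7, -155.4]
contact_force: [-2.8, 0.3, 1.6]
gripper_width: 0.0006
```

Run:
```python
from h import *
js()
p=r.capture("wrist"); save(p,"w3.png")
d=r.trace(p,"block"); e=r.trace(p,"end_stop")
if d:
    b=(pts(p,d[0]["mask"])-JO)@JR; t=b[(b[:,2]>.05)&(b[:,2]<.065)]; print(d[0]["score"],len(t),cv2.minAreaRect((t[:,:2]*1000).astype(np.float32)))
if e:
    J=(pts(p,e[0]["mask"])-JO)@JR; J=J[J[:,2]>.02]; print("stop",np.percentile(J[:,0],[2,5,10]))
```

```text
t 18.6 tcp jig mm [-56.3   0.2  39.8] F jig [-2.8 -0.2  1.6] toolz in jig [-0.     1.    -0.003]
0.59 6774 ((7.5493927001953125, -0.7526359558105469), (89.57095336914062, 46.4328727722168), 0.4200381636619568)
stop [0.05098806 0.05269996 0.05765746]
```

Emit:
{"fn": "send_rows", "kwargs": {"plan": [[[0, -0.002, 0], [0, 0, 0]], [[0, -0.003, 0], [0, 0, 0]], [[0, -0.004, 0], [0, 0, 0]], [[0, -0.005, 0], [0, 0, 0]], [[0, -0.006, 0], [0, 0, 0]]]}}

```text
time_s: 19.25
tcp_pos: [0.4917, -0.1873, 0.0398]
eef_rot: [117.6, 89.7, -162.3]
contact_force: [-6.7, 3.1, 7.0]
gripper_width: 0.0002
```

Emit:
{"fn": "send_rows", "kwargs": {"plan": [[[0, -0.003, 0], [0, 0, 0]], [[0, -0.005, 0], [0, 0, 0]], [[0, -0.006, 0], [0, 0, 0]], [[0, -0.007, 0], [0, 0, 0]], [[0, -0.007, 0], [0, 0, 0]]]}}

```text
time_s: 19.75
tcp_pos: [0.4917, -0.1873, 0.0397]
eef_rot: [111.3, 89.6, -168.6]
contact_force: [-6.8, 2.8, 8.4]
gripper_width: 0.0002
```

Run:
```python
from h import *
js()
```

```text
t 19.75 tcp jig mm [-56.2   0.1  39.7] F jig [-7.2  1.6  8.4] toolz in jig [ 0.     1.    -0.003]
```

Emit:
{"fn": "send_rows", "kwargs": {"plan": [[[0, -0.006, 0], [0, 0, 0]], [[0, -0.009, 0], [0, 0, 0]], [[0, -0.012, 0], [0, 0, 0]], [[0, -0.013, 0], [0, 0, 0]], [[0, -0.013, 0], [0, 0, 0]]]}}

```text
time_s: 20.25
tcp_pos: [0.4917, -0.1874, 0.0397]
eef_rot: [105.3, 89.4, -174.6]
contact_force: [-9.1, 4.3, 10.8]
gripper_width: 0.0006
```

Run:
```python
from h import *
js()
p=r.capture("wrist")
d=r.trace(p,"block")
b=(pts(p,d[0]["mask"])-JO)@JR; t=b[(b[:,2]>.05)&(b[:,2]<.065)]; print(d[0]["score"],len(t),np.median(t[:,2]),cv2.minAreaRect((t[:,:2]*1000).astype(np.float32)))
cv2.imwrite("pics/w4.png",p["color"][:,:,::-1])
```

```text
t 20.25 tcp jig mm [-56.1   0.   39.7] F jig [-9.7  2.7 10.8] toolz in jig [ 0.001  1.    -0.003]
0.82 6741 0.05714035048920471 ((7.732868194580078, -0.5694732666015625), (89.27898406982422, 46.36383056640625), 0.08306444436311722)
```

View pics/w4.png

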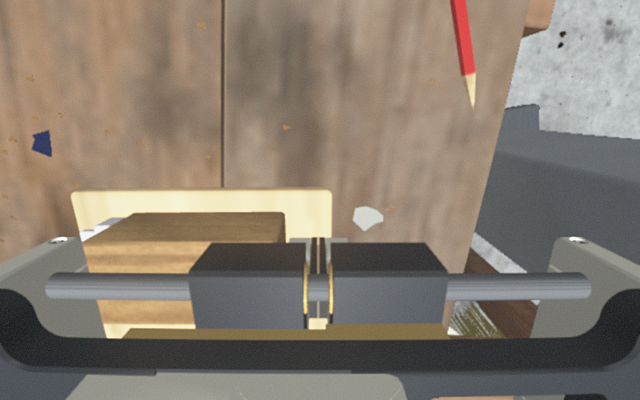

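Emit:
{"fn": "send_rows", "kwargs": {"plan": [[[0, -0.013, 0.01], [0, 0, 0]], [[0, -0.013, 0.02], [0, 0, 0]], [[0, -0.013, 0.03], [0, 0, 0]], [[0, -0.013, 0.03], [0, 0, 0]], [[0, -0.013, 0.03], [0, 0, 0]]]}}

```text
time_s: 20.85
tcp_pos: [0.492, -0.1838, 0.0391]
eef_rot: [104.3, 89.2, -175.7]
contact_force: [-8.7, -2.0, 4.3]
gripper_width: 0.0004
```

Run:
```python
from h import *
js()
plan([(j2w(-.075,0,.041),170.1),(j2w(-.075,-.005,.17),170.1)])
```

```text
t 20.85 tcp jig mm [-56.5   3.6  39.1] F jig [-8.2 -3.4  4.3] toolz in jig [ 0.002  1.    -0.004]
heading 170.0
-> [0.4731, -0.1842, 0.041] 170.1 shift [-0.011, 0.124, -0.025] turn [-0.002, -0.005, -0.018]
-> [0.4723, -0.1891, 0.17] 170.1 shift [-0.86, -0.0, -0.033] turn [0.0, 0.0, 0.0]
```

Emit:
{"fn": "send_rows", "kwargs": {"plan": [[[-0.01, 0.06, -0.02], [0, 0, -0.01]], [[-0.01, 0.13, -0.02], [0, 0, -0.01]], [[-0.2, 0.13, -0.03], [0, 0, -0.01]], [[-0.5, 0.13, -0.03], [0, 0, -0.01]], [[-0.8, 0.13, -0.03], [0, 0, -0.01]]]}}

```text
time_s: 21.35
tcp_pos: [0.473, -0.1845, 0.1606]
eef_rot: [119.5, 89.6, -160.5]
contact_force: [1.7, 0.8, 0.8]
gripper_width: 0.0002
```

Run:
```python
from h import *
js()
P=[]
for n in("scene","side"):
    p=r.capture(n); w=pts(p); P.append(w)
    d=r.trace(p,"red_grip")
    if d:
        J=(pts(p,d[0]["mask"])-JO)@JR; J=J[(abs(J[:,0])<.03)]; print(n,"grip",d[0]["score"],len(J),np.percentile(J,[2,50,98],0).round(3).tolist())
    d=r.trace(p,"block")
    if d:
        b=(pts(p,d[0]["mask"])-JO)@JR; t=b[(b[:,2]>.05)&(b[:,2]<.065)]; print(n,"block",len(t),cv2.minAreaRect((t[:,:2]*1000).astype(np.float32)))
A=np.vstack(P); J=(A-JO)@JR
for z0,z1 in((.03,.1),(.1,.2),(.2,.4)):
  for x0 in(-.1,-.05,0,.05,.1):
    k=J[(J[:,0]>x0)&(J[:,0]<x0+.05)&(J[:,1]>.2)&(J[:,1]<.7)&(J[:,2]>z0)&(J[:,2]<z1),1]; print(z0,x0,len(k),k.min(initial=9).round(3),end=" | ")
k=J[(abs(J[:,0])<.04)&(J[:,1]>.05)&(J[:,1]<.2)&(J[:,2]>.15)&(J[:,2]<.25)]; print()
for z in np.arange(.15,.22,.01):
    q=k[(k[:,2]>z)&(k[:,2]<z+.01)]; print(z.round(2),np.sort(q[:,1].round(3))[::max(1,len(q)//8)],end=" ")
plan([(j2w(-.04,.06,.28),170.1),(j2w(0,.153,.29),170.1),(j2w(0,.153,.207),170.1)])
```

```text
t 21.35 tcp jig mm [-75.   -0.3 160.6] F jig [1.5 1.  0.8] toolz in jig [ 0.001  1.    -0.004]
scene grip 0.26 833 [[-0.028, -0.035, 0.002], [-0.011, 0.097, 0.031], [0.024, 0.161, 0.082]]
scene block 358 ((6.352474212646484, -1.852142333984375), (47.259429931640625, 89.62006378173828), 89.37535858154297)
side block 399 ((7.7466278076171875, -1.984701156616211), (85.81238555908203, 51.27342987060547), 0.6030814051628113)
0.03 -0.1 98 0.505 | 0.03 -0.05 0 9.0 | 0.03 0 423 0.37 | 0.03 0.05 301 0.367 | 0.03 0.1 156 0.364 | 0.1 -0.1 243 0.368 | 0.1 -0.05 698 0.371 | 0.1 0 1092 0.353 | 0.1 0.05 803 0.33 | 0.1 0.1 542 0.353 | 0.2 -0.1 1 0.366 | 0.2 -0.05 605 0.364 | 0.2 0 942 0.371 | 0.2 0.05 1159 0.36 | 0.2 0.1 844 0.364 | 
0.15 [0.11  0.11  0.111 0.111 0.114 0.156] 0.16 [0.114] 0.17 [0.109 0.111] 0.18 [0.078 0.078 0.078 0.081 0.083 0.084] 0.19 [0.075 0.077 0.082 0.177 0.182] 0.2 [0.169 0.172 0.173 0.175 0.177 0.177 0.179 0.181 0.185] 0.21 [] 0.22 [] heading 170.0
-> [0.5179, -0.1311, 0.28] 170.1 shift [-0.81, -0.228, 0.4] turn [-0.002, -0.004, -0.008]
-> [0.5733, -0.0464, 0.29] 170.1 shift [-0.067, -0.267, 0.62] turn [0.0, 0.0, 0.0]
-> [0.5733, -0.0464, 0.207] 170.1 shift [0.553, 0.0, 0.0] turn [0.0, 0.0, 0.0]
```

Emit:
{"fn": "send_rows", "kwargs": {"plan": [[[-0.27, 0, 0.05], [0, 0, 0]], [[-0.54, -0.06, 0.12], [0, 0, 0]], [[-0.81, -0.12, 0.22], [0, 0, 0]], [[-0.81, -0.228, 0.4], [0, 0, 0]], [[-0.81, -0.228, 0.4], [0, 0, 0]]]}}

```text
time_s: 22.15
tcp_pos: [0.5198, -0.1292, 0.2794]
eef_rot: [114.2, 89.6, -165.7]
contact_force: [0.3, 0.3, -0.8]
gripper_width: 0.0004
```

Emit:
{"fn": "send_rows", "kwargs": {"plan": [[[-0.06, -0.09, 0.2], [0, 0, 0]], [[-0.06, -0.18, 0.4], [0, 0, 0]], [[-0.06, -0.267, 0.62], [0, 0, 0]], [[-0.06, -0.267, 0.62], [0, 0, 0]], [[-0.06, -0.267, 0.62], [0, 0, 0]]]}}

```text
time_s: 22.65
tcp_pos: [0.5748, -0.044, 0.2858]
eef_rot: [113.1, 89.4, -166.7]
contact_force: [-0.3, -0.2, 0.2]
gripper_width: 0.0005
```

Run:
```python
from h import *
js()
plan([(j2w(0,.152,.207),170.1)])
```

```text
t 22.65 tcp jig mm [  1.1 155.6 285.8] F jig [-0.2 -0.2  0.2] toolz in jig [-0.001  1.    -0.004]
heading 170.2
-> [0.5731, -0.0474, 0.207] 170.1 shift [0.525, 0.002, -0.022] turn [0.001, -0.005, -0.012]
```

Emit:
{"fn": "send_rows", "kwargs": {"plan": [[[0.1, 0, -0.02], [0, 0, -0.01]], [[0.22, 0, -0.022], [0, 0, -0.01]], [[0.35, 0, -0.022], [0, 0, -0.01]], [[0.45, 0, -0.022], [0, 0, -0.01]], [[0.525, 0, -0.022], [0, 0, -0.01]]]}}

```text
time_s: 23.15
tcp_pos: [0.5721, -0.0485, 0.2053]
eef_rot: [141.8, 89.7, -138.1]
contact_force: [-0.3, 0.3, 0.3]
gripper_width: 0.0006
```

```bash
cat >> h.py <<'E'
def arc(ths,s0=121.,s1=112.,over=0.):
    p=w2j(cur()[0])*1000
    for th in ths:
        s=s1+(s0-s1)*(th-7)/67; t=np.radians(th); a=9.5-over
        y=143.7+s*np.cos(t)-a*np.sin(t)-9.5; z=66.6+s*np.sin(t)+a*np.cos(t)+19
        print(th,"y,z",y.round(1),z.round(1),"shift x",((p[2]-z)/150).round(3),"y",(p[0]/150).round(3),"z",((y-p[1])/150).round(3))
E
python3 - <<'E'
from h import *
js(); arc([74,70,66,62,58,54,50])
E
```

```text
t 23.15 tcp jig mm [ -0.8 150.7 205.3] F jig [-0.3  0.2  0.3] toolz in jig [ 0.     1.    -0.005]
74 y,z 158.4 204.5 shift x 0.005 y -0.005 z 0.051
70 y,z 166.5 202.0 shift x 0.022 y -0.005 z 0.105
66 y,z 174.3 199.0 shift x 0.042 y -0.005 z 0.157
62 y,z 181.9 195.5 shift x 0.066 y -0.005 z 0.208
58 y,z 189.1 191.4 shift x 0.093 y -0.005 z 0.256
54 y,z 196.1 186.9 shift x 0.123 y -0.005 z 0.302
50 y,z 202.6 181.9 shift x 0.156 y -0.005 z 0.346
```

Emit:
{"fn": "send_rows", "kwargs": {"plan": [[[0.005, -0.005, 0.051], [0, 0, 0]], [[0.022, -0.005, 0.105], [0, 0, 0]], [[0.042, -0.005, 0.157], [0, 0, 0]], [[0.066, -0.005, 0.208], [0, 0, 0]], [[0.093, -0.005, 0.256], [0, 0, 0]]]}}

```text
time_s: 23.65
tcp_pos: [0.5795, -0.0103, 0.1916]
eef_rot: [145.6, 89.7, -134.3]
contact_force: [-3.3, -1.9, 2.6]
gripper_width: 0.0004
```

Run:
```python
from h import *
js(); arc([56,53,50,47,44,41])
```

```text
t 23.65 tcp jig mm [-1.000e-01  1.896e+02  1.916e+02] F jig [-2.9 -2.5  2.6] toolz in jig [-0.     1.    -0.005]
56 y,z 192.6 189.2 shift x 0.016 y -0.001 z 0.02
53 y,z 197.7 185.7 shift x 0.04 y -0.001 z 0.054
50 y,z 202.6 181.9 shift x 0.065 y -0.001 z 0.087
47 y,z 207.3 177.9 shift x 0.091 y -0.001 z 0.118
44 y,z 211.7 173.7 shift x 0.12 y -0.001 z 0.148
41 y,z 215.9 169.2 shift x 0.149 y -0.001 z 0.176
```

Emit:
{"fn": "send_rows", "kwargs": {"plan": [[[0.04, 0, 0.054], [0, 0, 0]], [[0.065, 0, 0.087], [0, 0, 0]], [[0.091, 0, 0.118], [0, 0, 0]], [[0.12, 0, 0.148], [0, 0, 0]], [[0.149, 0, 0.176], [0, 0, 0]]]}}

```text
time_s: 24.15
tcp_pos: [0.5845, 0.0162, 0.169]
eef_rot: [151.1, 89.7, -128.8]
contact_force: [1.8, -0.2, 2.1]
gripper_width: 0.0004
```

Run:
```python
from h import *
js(); arc([38,35,32,29,26,23])
```

```text
t 24.15 tcp jig mm [2.000e-01 2.165e+02 1.690e+02] F jig [1.8 0.1 2.1] toolz in jig [-0.     1.    -0.004]
38 y,z 219.9 164.6 shift x 0.029 y 0.002 z 0.022
35 y,z 223.6 159.8 shift x 0.061 y 0.002 z 0.047
32 y,z 227.0 154.8 shift x 0.095 y 0.002 z 0.07
29 y,z 230.1 149.6 shift x 0.129 y 0.002 z 0.091
26 y,z 233.0 144.4 shift x 0.164 y 0.002 z 0.11
23 y,z 235.6 138.9 shift x 0.2 y 0.002 z 0.127
```

Emit:
{"fn": "send_rows", "kwargs": {"plan": [[[0.029, 0, 0.022], [0, 0, 0]], [[0.061, 0, 0.047], [0, 0, 0]], [[0.095, 0, 0.07], [0, 0, 0]], [[0.129, 0, 0.091], [0, 0, 0]], [[0.164, 0, 0.11], [0, 0, 0]]]}}

```text
time_s: 24.65
tcp_pos: [0.5875, 0.0328, 0.1442]
eef_rot: [155.9, 89.8, -124.0]
contact_force: [-1.2, 1.1, 7.3]
gripper_width: 0.0005
```

Run:
```python
from h import *
js(); arc([24,22,20,18,16,13,10,7])
for n in("side","scene"):
    p=r.capture(n); save(p,n+"5.png")
    for t in("red_grip","clamp_pad"):
        d=r.trace(p,t)
        if d:
            J=(pts(p,d[0]["mask"])-JO)@JR; print(n,t,d[0]["score"],len(J),np.percentile(J,[5,50,95],0).round(3).tolist() if len(J) else "")
a=cv2.imread("pics/side5.png")[60:260,200:400]; b=cv2.imread("pics/scene5.png")[90:290,180:380]
cv2.imwrite("pics/c5.png",cv2.resize(np.hstack([a,b]),None,fx=2,fy=2))
```

```text
t 24.65 tcp jig mm [  0.4 233.4 144.2] F jig [-1.4  0.9  7.3] toolz in jig [-0.     1.    -0.004]
24 y,z 234.7 140.8 shift x 0.023 y 0.003 z 0.009
22 y,z 236.4 137.1 shift x 0.047 y 0.003 z 0.02
20 y,z 237.8 133.4 shift x 0.072 y 0.003 z 0.029
18 y,z 239.2 129.7 shift x 0.097 y 0.003 z 0.038
16 y,z 240.4 125.9 shift x 0.122 y 0.003 z 0.047
13 y,z 242.0 120.2 shift x 0.16 y 0.003 z 0.057
10 y,z 243.2 114.5 shift x 0.198 y 0.003 z 0.066
7 y,z 244.2 108.7 shift x 0.237 y 0.003 z 0.072
side clamp_pad 0.34 919 [[0.12, -0.23, 0.007], [0.151, -0.214, 0.031], [0.187, -0.168, 0.035]]
scene red_grip 0.52 124 [[-0.009, 0.194, 0.092], [-0.005, 0.218, 0.109], [0.008, 0.259, 0.126]]
```

View pics/c5.png

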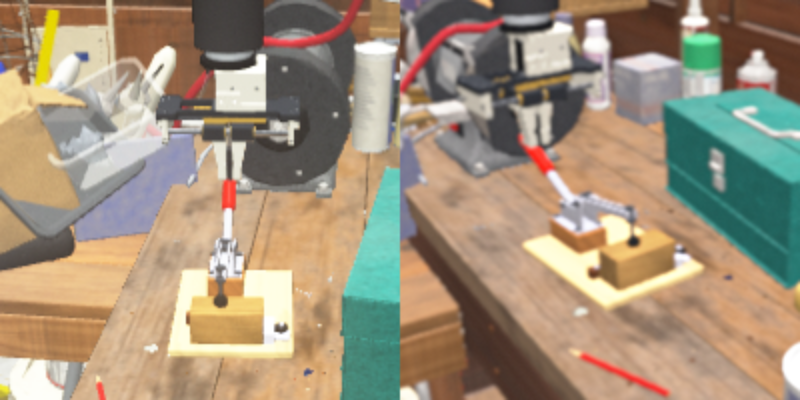

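Emit:
{"fn": "send_rows", "kwargs": {"plan": [[[0.035, 0, 0.015], [0, 0, 0]], [[0.072, 0, 0.029], [0, 0, 0]], [[0.11, 0, 0.042], [0, 0, 0]], [[0.147, 0, 0.053], [0, 0, 0]], [[0.185, 0, 0.063], [0, 0, 0]]]}}

```text
time_s: 25.45
tcp_pos: [0.5892, 0.0421, 0.117]
eef_rot: [162.4, 89.8, -117.4]
contact_force: [-1.3, 2.6, 7.4]
gripper_width: 0.0006
```

Run:
```python
from h import *
js(); arc([9,8,7],over=0); arc([7,6.5],over=1.)
```

```text
t 25.45 tcp jig mm [  0.5 242.9 117. ] F jig [-1.7  2.4  7.4] toolz in jig [-0.     1.    -0.003]
9 y,z 243.6 112.5 shift x 0.03 y 0.003 z 0.004
8 y,z 243.9 110.6 shift x 0.043 y 0.003 z 0.007
7 y,z 244.2 108.7 shift x 0.056 y 0.003 z 0.008
7 y,z 244.3 107.7 shift x 0.062 y 0.003 z 0.009
6.5 y,z 244.5 106.7 shift x 0.069 y 0.003 z 0.01
```

Emit:
{"fn": "send_rows", "kwargs": {"plan": [[[0.012, 0, 0.002], [0, 0, 0]], [[0.025, 0, 0.004], [0, 0, 0]], [[0.037, 0, 0.006], [0, 0, 0]], [[0.047, 0, 0.008], [0, 0, 0]], [[0.056, 0, 0.009], [0, 0, 0]]]}}

```text
time_s: 25.95
tcp_pos: [0.5897, 0.0436, 0.1087]
eef_rot: [171.5, 89.8, -108.4]
contact_force: [-0.7, 1.6, 3.1]
gripper_width: 0.0004
```

Run:
```python
from h import *
js()
```

```text
t 25.95 tcp jig mm [  0.7 244.5 108.7] F jig [-0.9  1.5  3.1] toolz in jig [-0.     1.    -0.003]
```

Emit:
{"fn": "send_rows", "kwargs": {"plan": [[[0.003, 0, 0], [0, 0, 0]], [[0.006, 0, 0], [0, 0, 0]], [[0.008, 0, 0], [0, 0, 0]], [[0.01, 0, 0], [0, 0, 0]], [[0.01, 0, 0], [0, 0, 0]]]}}

```text
time_s: 26.45
tcp_pos: [0.5898, 0.0437, 0.1079]
eef_rot: [-178.5, 89.9, -98.3]
contact_force: [-1.9, 2.5, 9.9]
gripper_width: 0.0005
```

Emit:
{"fn": "send_rows", "kwargs": {"plan": [[[0.004, 0, 0], [0, 0, 0]], [[0.008, 0, 0], [0, 0, 0]], [[0.011, 0, 0], [0, 0, 0]], [[0.013, 0, 0], [0, 0, 0]], [[0.013, 0, 0], [0, 0, 0]]]}}

```text
time_s: 26.95
tcp_pos: [0.5899, 0.0437, 0.1075]
eef_rot: [-158.4, 89.9, -78.3]
contact_force: [-6.1, 3.1, 16.1]
gripper_width: 0.0003
```

Run:
```python
from h import *
js()
```

```text
t 26.95 tcp jig mm [  0.9 244.6 107.5] F jig [-6.5  2.  16.1] toolz in jig [-0.001  1.    -0.002]
```

Emit:
{"fn": "send_rows", "kwargs": {"plan": [[[-0.1, 0, 0], [0, 0, 0]], [[-0.3, 0, 0], [0, 0, 0]], [[-0.5, 0, 0], [0, 0, 0]], [[-0.7, 0, 0], [0, 0, 0]], [[-0.9, 0, 0], [0, 0, 0]]]}}

```text
time_s: 27.45
tcp_pos: [0.5891, 0.0435, 0.243]
eef_rot: [170.0, 89.8, -109.9]
contact_force: [1.1, 0.5, 0.1]
gripper_width: 0.0001
```

Run:
```python
from h import *
js()
for n in("side","scene"):
    p=r.capture(n); save(p,n+"6.png")
    for t in("red_grip","clamp_pad","block"):
        d=r.trace(p,t)
        if d:
            J=(pts(p,d[0]["mask"])-JO)@JR; J=J[(abs(J[:,0])<.1)]
            if t=="block": J=J[(J[:,2]>.05)&(J[:,2]<.065)]; print(n,cv2.minAreaRect((J[:,:2]*1000).astype(np.float32)))
            elif t=="red_grip": 
                J=J[J[:,1]>.18]; print(n,t,len(J),np.percentile(J,[5,50,95],0).round(3).tolist(),"angle",np.degrees(np.arctan(np.polyfit(J[:,1],J[:,2],1)[0])) if len(J)>5 else "")
            else: print(n,t,d[0]["score"],np.median(J,0).round(3) if len(J) else "")
    for t in("tape_measure","pencil","masking_tape"):
        d=r.trace(p,t)
        if d: print(n,t,np.median(pts(p,d[0]["mask"]),0).round(3))
a=cv2.imread("pics/side6.png")[100:300,200:400]; b=cv2.imread("pics/scene6.png")[90:290,180:380]
cv2.imwrite("pics/c6.png",cv2.resize(np.hstack([a,b]),None,fx=2,fy=2))
```

```text
t 27.45 tcp jig mm [1.000e-01 2.442e+02 2.430e+02] F jig [1.  0.7 0.1] toolz in jig [-0.001  1.    -0.003]
side red_grip 95 [[-0.007, 0.204, 0.082], [0.002, 0.237, 0.087], [0.009, 0.275, 0.092]] angle -12.947509229901865
side ((19.007125854492188, 66.9532241821289), (166.8890380859375, 86.00382232666016), 78.0014419555664)
side tape_measure [ 0.66  -0.434  0.031]
side pencil [ 0.401 -0.34   0.007]
scene red_grip 133 [[-0.008, 0.203, -0.0], [-0.004, 0.238, 0.083], [0.074, 0.386, 0.09]] angle -19.43850655027658
scene ((6.992801666259766, -1.239492416381836), (47.63372802734375, 91.80203247070312), 88.90824127197266)
scene tape_measure [ 0.645 -0.426  0.028]
scene pencil [ 0.398 -0.326  0.005]
scene masking_tape [ 0.456 -0.621  0.023]
```

View pics/c6.png

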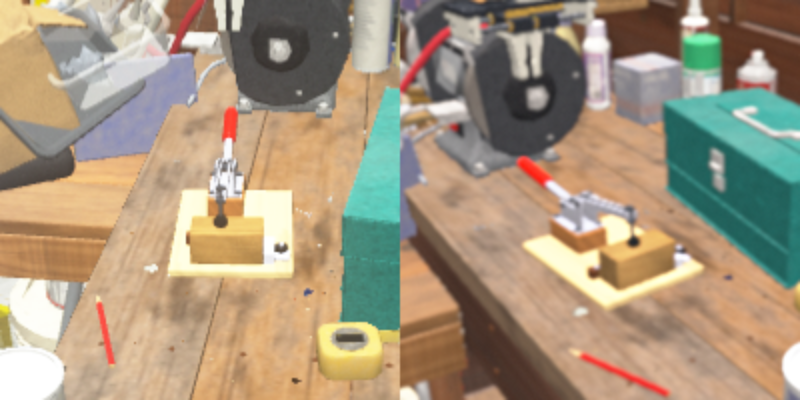

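```bash
python3 -c "
from h import *
js(); print(r.close_job())"
```

```text
t 28.15 tcp jig mm [  0.7 244.9 242.2] F jig [-0.3  0.7 -0.1] toolz in jig [-0.001  1.    -0.003]
the job is handed in; nothing more can be done
None
```

The offcut is loaded in the jig and clamped. I handed the job in at about 28 s on the robot clock; no verdict is reported.

**What I did:** I gripped the offcut and set it on the plate. I pushed it against the side rail with a peak of about 15 N, then along the rail onto the end stop with about 8–10 N. After that I pressed the red handle over centre and onto its hard stop with about 16 N, and lifted the tool clear.

**Last checks:**
- **Offcut position:** its centre is at about jig x = 7 mm, with its end at the stop face, which I measured at about 52–53 mm. It looks parallel to the rail within about 1° and flat on the plate.
- **Rail contact:** the last picture puts the offcut at jig y = -1.2 mm, and the close-up wrist view gave -0.6 mm. Both are inside the limit. Earlier readings from the side and scene cameras gave -1.9 to -3.4 mm, which would be outside it; I took these as camera bias because the rail push had met firm resistance.
- **Handle:** the push force fell past centre, then rose from 3 to 16 N over about 1 mm of travel, and the tool height matches the home position. The direct camera fit of the handle angle was too noisy to use, and I could not measure the pad force.
- **Bystanders:** the tape measure and masking tape read within a few millimetres of their start positions. The pencil's reading shifted by about 8 mm, though nothing went near it and it looks unmoved in the picture. The side view missed the masking tape in the last check.
- **Robot:** it touches nothing.

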